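# Lock the slicer carriage with its taper pin

### The job

Lock the food slicer's carriage for cleaning: draw the steel taper pin (the one with the plain round stem handle) out of the pin rack, and work it point first, gently, down through the lock's stacked holes so that it pulls the carriage tongue into line, until its collar sits flush on the top plate; then let go. Feel your way and never force the pin against the slicer, and leave the thumbscrew and everything else as they stand.

Things in the scene. Friction and masses are not known exactly. Their poses are not given: they have to be found in the camera images.
- slicer: Fixed low food slicer. Bed 220 mm (x) by 320 mm (y), its top 30 mm above the table; white motor housing with upright round blade over the +y end (y above +70 mm), 206 mm high; steel carriage tray on rails in the middle, 120 mm high at most; near the -y end the lock, 90 mm high, its top plate 50 mm (x) by 90 mm (y) with a vertical hole in the middle. Origin: centre of the underside; z up.
- lock_nominal (a point): Nominal point of the lock hole's axis at the lock's top face, 90 mm above the table (slicer frame: x -20, y -100, z 90 mm). The lock is bolted down through slots: its true hole axis is fixed but lies up to 18 mm from here along the slicer's y (either way) and up to 2 mm along its x, and must be found by feel or sight.
- lock_foot (a point): Point on the bed under the nominal lock hole, 30 mm above the table. The lock is a stack of three with a 17.5 mm hole in each, mouths chamfered 1 mm. From the top down: fixed steel plate 10 mm, sliding carriage tongue 9 mm (0.5 mm gaps), fixed block 36 mm. The hole is open to 56 mm below the lock's top face; the pin needs 53 mm.
- carriage (a joint): How far the carriage with its tongue stands out of line with the lock, in m along the slicer's +x: 0 = the tongue's hole is exactly in line with the lock's true hole. It starts 5.5 to 7 mm out; it slides with about 6 N of friction and stays where it is left.
- pin: Loose steel taper pin, 110 to 180 g, 103 mm long, upright in one of the rack's sockets. Origin: its pointed end; z toward the handle. From the point: taper from 9 mm diameter to 16 mm at z = 25 mm, straight 16 mm shank to 53, collar 26 mm across from 53 to 58, round stem handle 16 mm across from 58 to 103 (grip here). Fully home its collar lies on the lock's top face, origin 37 mm above the slicer's.
- rack: Fixed white plastic block 60 mm (x) by 130 mm (y) by 72 mm high with two vertical sockets 18 mm across at y = +36 and -36 mm; origin: centre of the underside. The pin's collar rests on its top; the thumbscrew's knob does too. Which socket holds which varies.
- thumbscrew: Loose steel thumbscrew standing in the rack's other socket, with a flat knob 34 mm across and 16 mm high from z = 58 to 74 mm. Origin 14 mm above the table, on its axis. Not wanted: leave it.
- mug: White mug, 80 mm across, 90 mm high; a bystander, origin at its underside: leave it.
- pitcher: Steel milk pitcher, 92 mm across, 110 mm high; a bystander, origin at its underside: leave it.
- jar: Glass jar, 70 mm across, 100 mm high; a bystander, origin at its underside: leave it.
- brush: Cleaning brush lying flat beyond the rack; a bystander, origin at its underside: leave it.
- bowl: Steel bowl, 130 mm across, 50 mm high; a bystander, origin at its underside: leave it.
- cup: White cup, 74 mm across, 70 mm high; a bystander, origin at its underside: leave it.

How it is judged:
By the outcome, as a careful person would: the job done as asked, in the order asked, and still so for the second after the job is handed in, with the robot touching nothing.
It also fails if it takes over 72 s, if anything falls off the work surface, if the arm or the gripper's body presses on something with over 40 N, if the wrist force passes 120 N, or if a joint passes its speed limit or range.

### The arm

A 7-joint arm with a two-finger parallel gripper is mounted at the origin on the work surface. World frame = base frame: x ahead of the robot, y to its left, z up, the work surface at z = 0. Lengths are in mm, angles in rad, forces in N, time in s.
With the tool pointing down it reaches from about 425 to 950 mm from the base axis. Payload 4.7 kg.
Tool frame: the origin (TCP) lies at the very end of the fingers, on their centre line; the grasp point (between the pads) lies 19 mm behind it; x points along the fingers, y is the direction in which the jaws open and shut, and the axes are right-handed (so a half turn about x gives the same grasp; the last joint's range is limited). The gripper opens to 87 mm and grips with 3 to 60 N. Pads are 19 mm wide; open, the fingers measure 117 mm over their backs; the gripper's body (75 mm by 190 mm) begins 51 mm behind the grasp point.
Start: joints at [-1.147, 0.469, -0.049, 1.532, 0.024, 1.141, -0.082], TCP at [295.266, 607.017, 199.173] pointing down, gripper open.
Joint ranges: [-2.59, 2.59], [-0.33, 1.99], [-1.39, 1.29], [0.1, 2.45], [-1.04, 4.18], [0.21, 1.99], [-2.66, 2.66]. Speed limits (rad/s): [2.57, 2.57, 3.14, 3.14, 3.14, 3.14, 3.14].

### API

Orientations are given as [roll, pitch, yaw] about the fixed x, y, z axes, in that order (R = Rz(yaw) Ry(pitch) Rx(roll)).
In Python, from cell import arm gives the robot as it stands. The module is installed in compiled form; this text tells all that it offers.
- The arm moves only by the tool move_arm, never from a script. Its argument "rows" is a list that holds one entry, the list of rows, each a list of 7 numbers: the turn, a rotation vector about the tool's x, y, z in rad, then the shift along the tool's x, y, z in mm, then the opening, from 0 (shut) to 1 (fully open). In form: [[[wx, wy, wz, dx, dy, dz, grip], ...]]. A call has 1 to 12 rows; each row shifts and turns the pose as measured when the row begins, along the tool's axes as they then stand; what a row does not reach is not made up. A row lasts 1/10 s, in which the tool goes at most 50 mm and 8.59 degrees, less where a joint would pass 70% of its speed; a pose out of reach is approached as far as the arm can. A call with a gripper value outside its range is refused whole. The fingers move at their own pace and stop on an object; the grip force is fixed at half the most. Time passes only in rows, so rows that do not move let the fingers close. It gives the time, the measured TCP pose, the force and the opening at its end, in the units of the state.
- arm.sense(): the state, without advancing time (a new reading comes with each control period).
- arm.read_camera(name): name is "scene" or "side" or "wrist"; returns (picture, depth): 400x640x3 uint8, red, green, blue; 400x640 float32, mm along the optical axis (not along the pixel's ray), 0 where there is no reading.
- arm.camera_info(name): a dict with "mtx" (3x3 intrinsics, pixels), "k1" (the pictures are not rectified: a ray, as slopes to the right and down, at radius r is drawn at 1 + k1 r^2 times it, then the intrinsics apply), "extrinsics" (4x4, takes a point from camera to world coordinates). Camera axes: x right, y down, z forward; pixel columns grow to the right and rows downward; lengths in mm; the calibration is good to about 2 mm. A picture is of the moment at which its call begins: read the wrist's pose just before it. camera_info takes no time and is no camera call; for the wrist camera it gives the pose at the moment of the call.
- arm.hand_in(): hands the job in, once; it reports no verdict.
Trained networks look in the newest picture that a camera, given by its name, has taken for a name from the list of things; names that differ only in an ending like _2 or _b are one class to them, and where a whole thing is asked for, a point or a joint stands for the part that bears it (a point fixed in the world has none). Each returns a list of dicts, best first, with "score" (0 to 1); they miss things now and then, are a little off and sometimes report something else, mostly with a low value. They report only what shows in the picture. A call takes as long as a camera call.
- arm.recognise(name, camera): "at" ([x, y, z] in mm, in the coordinates of the camera as it stood for that picture, good to about 4 mm: the middle of the surface that is visible of it).
- arm.masks_of(name, camera): "pixels" (400x640 bool, what is visible of it).
The state is a dict: "clock": time; "qpos": joint angles; "joint_velocities": joint speeds; "effort": joint torques, N m; "tcp_pos": TCP position; "tcp_rot": TCP orientation; "ft_force": force on the tool from outside, world axes, zero at the start; "ft_torque": the same for the moment, N m; "opening": finger opening in mm.
Only numpy, scipy, OpenCV 4.12 (cv2) and the standard library are available. Lean on these libraries where they do the work, as an engineer would, in place of code of your own. Each camera call takes 0.05 s, during which the arm holds its last target. There are 200 camera calls.

## Working session

There is one attempt and no reset: what is moved stays moved. The work goes in short steps, Python scripts to look and compute and a tool call to move; the robot and the scene stay as the last step left them, time stands still between calls to the robot, and variables do not carry over. Pictures are saved under pics/ and viewed, about 8 in all and at most 12, crops included, and the job is handed in when it is done.

Besides the shell and the picture viewer there is one more tool, called after ">>>" by a JSON object that holds its "fn" and its "kwargs". move_arm: Moves the arm, as the interface text tells. Its arguments: {"type":"object","properties":{"rows":{"type":"array"}},"required":["rows"]}

```bash
mkdir -p pics
cat > h.py <<'E'
import numpy as np, cv2
from cell import arm
from scipy.spatial.transform import Rotation as R
def cloud(name,depth,info):
    K=np.array(info["mtx"]);k1=info["k1"];h,w=depth.shape
    u,v=np.meshgrid(np.arange(w),np.arange(h))
    p=np.stack([u,v],-1).reshape(-1,1,2).astype(float)
    n=cv2.undistortPoints(p,K,np.array([k1,0,0,0,0.])).reshape(h,w,2)
    c=np.dstack([n*depth[...,None],depth,np.ones_like(depth)])
    W=c@np.array(info["extrinsics"]).T
    W[depth<=0]=np.nan
    return W[...,:3]
def cam(name):
    info=arm.camera_info(name);rgb,d=arm.read_camera(name)
    return rgb,cloud(name,d,info),info
def save(rgb,f): cv2.imwrite("pics/"+f,rgb[...,::-1])
E
python3 - <<'E'
from h import *
s=arm.sense();print(s["tcp_pos"],s["tcp_rot"],s["opening"],s["ft_force"],s["clock"])
ims=[]
for c in("scene","side"):
    rgb,W,info=cam(c);ims.append(rgb);np.save(f"{c}.npy",W)
    E=np.array(info["extrinsics"]);print(c,E[:3,3].round())
    for n in("pin","thumbscrew","rack","slicer","mug","jar","pitcher"):
        for r in arm.recognise(n,c)[:2]:
            print(n,round(r["score"],2),(E@np.r_[r["at"],1])[:3].round())
save(cv2.resize(np.vstack(ims),(480,600)),"a.png")
save(ims[0],"scene.png");save(ims[1],"side.png")
print(arm.sense()["clock"])
E
```

```text
[295.01655692 606.38980246 198.10577711] [-1.53347614  1.56883467 -1.98623995] 86.8651938325506 [ 0.30760573 -0.5656809   0.56233806] 0.0
scene [ 995. -499. 1118.]
pin 0.69 [ 627. -285.   19.]
rack 0.63 [ 469. -291.   71.]
rack 0.49 [454. 536.  28.]
slicer 0.66 [ 450. -325.   94.]
slicer 0.57 [611. 158.  63.]
mug 0.6 [ 756. -148.   44.]
mug 0.45 [609. 157.  65.]
jar 0.71 [ 639. -460.   99.]
pitcher 0.67 [ 733. -341.   54.]
side [ 887. 1094. 1150.]
rack 0.93 [ 452. -238.   58.]
slicer 0.81 [607. 263.  83.]
mug 0.65 [ 751. -120.   55.]
pitcher 0.83 [ 743. -311.   72.]
pitcher 0.29 [ 622. -433.   67.]
0.8
```

View pics/scene.png

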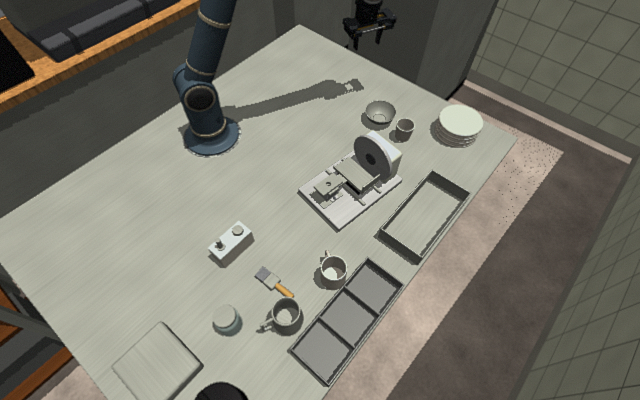

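View pics/side.png

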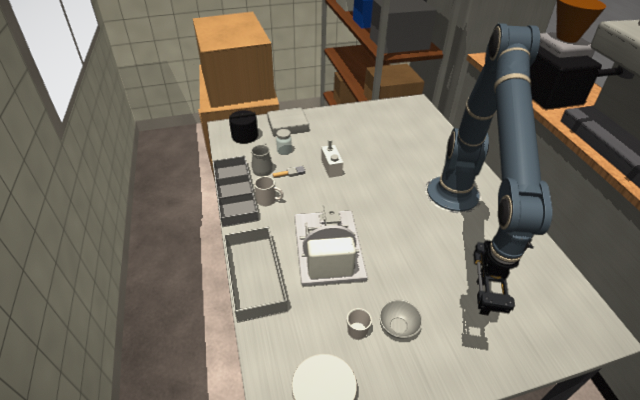

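Run:
```python
from h import *
for c in("scene","side"):
    W=np.load(c+".npy");P=W.reshape(-1,3);P=P[~np.isnan(P).any(1)]
    def box(name,cx,cy,r,z0,z1):
        m=(np.hypot(P[:,0]-cx,P[:,1]-cy)<r)&(P[:,2]>z0)&(P[:,2]<z1);Q=P[m]
        if len(Q)<4: print(c,name,len(Q));return
        r=cv2.minAreaRect(Q[:,:2].astype(np.float32));print(c,name,len(Q),Q.mean(0).round(1),[np.round(x,1) for x in r])
    box("racktop",460,-280,100,67,77)
    box("pin",460,-280,100,95,130)
    box("bed",610,150,230,25,35)
    box("lock",610,60,90,84,96)
    box("housing",610,200,150,150,215)
    E=np.array(arm.camera_info(c)["extrinsics"])
print(R.from_euler("xyz",arm.sense()["tcp_rot"]).as_matrix().round(3))
W=np.load("scene.npy");
for p in((220,243),(238,229),(328,183),(336,228),(400,180),(300,192)):print(p,W[p[1],p[0]].round())
im=cv2.imread("pics/scene.png");save(np.hstack([cv2.resize(im[205:265,195:265],None,fx=5.5,fy=5.5,interpolation=2),cv2.resize(im[140:200,300:370],None,fx=5.5,fy=5.5,interpolation=2)])[...,::-1],"crop.png")
```

```text
scene racktop 560 [ 448.5 -289.8   71.9] [array([ 445.4, -284.8]), array([130.1,  62.8]), np.float64(89.1)]
scene pin 39 [ 447.8 -321.8  115.5] [array([ 446.1, -321.4]), array([14.7, 13.9]), np.float64(61.1)]
scene bed 2084 [609.4 103.9  29.8] [array([630.2, 141.5]), array([364.9, 315.7]), np.float64(5.4)]
scene lock 368 [561.3  78.5  89.3] [array([578.8,  95.2]), array([163.8,  82.8]), np.float64(46.3)]
scene housing 772 [621.5 257.3 169.8] [array([615.1, 270.8]), array([ 77.7, 162.3]), np.float64(81.2)]
side racktop 194 [ 444.9 -280.6   71.3] [array([ 444.5, -285. ]), array([ 57.3, 138.2]), np.float64(1.0)]
side pin 19 [ 445.9 -316.9  113.6] [array([ 446. , -320.4]), array([21.5,  9.2]), np.float64(76.5)]
side bed 1397 [598.9 160.8  29.1] [array([655.4, 151.9]), array([326.4, 358.7]), np.float64(81.3)]
side lock 245 [554.2  76.5  88.9] [array([571.6,  93.8]), array([153.6,  74.6]), np.float64(48.8)]
side housing 1279 [613.1 268.5 166.5] [array([612.6, 274.1]), array([ 82.2, 158.2]), np.float64(81.1)]
[[-0.     0.437  0.899]
 [ 0.     0.899 -0.437]
 [-1.     0.    -0.   ]]
(220, 243) [ 451. -320.  107.]
(238, 229) [ 446. -247.   87.]
(328, 183) [547.  78.  82.]
(336, 228) [658. -11.  15.]
(400, 180) [714. 292.  26.]
(300, 192) [470.  15.  23.]
```

View pics/crop.png

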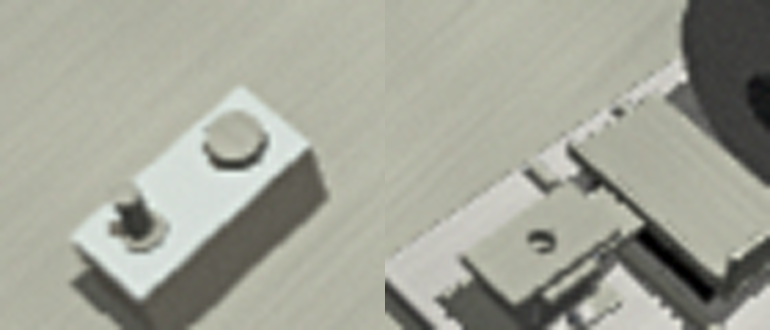

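```bash
cat >> h.py <<'E'
def Rdown(yaw):  # tool x down, tool y at yaw (deg)
    a=np.radians(yaw);x=np.array([0,0,-1.]);y=np.array([np.cos(a),np.sin(a),0]);return np.c_[x,y,np.cross(x,y)]
def plan(wps,step=45,deg=8):
    s=arm.sense();p=np.array(s["tcp_pos"],float);M=R.from_euler("xyz",s["tcp_rot"]).as_matrix()
    for pos,yaw,g in wps:
        T=Rdown(yaw);pos=np.array(pos,float)
        rv=R.from_matrix(M.T@T).as_rotvec()
        n=int(max(np.ceil(np.linalg.norm(pos-p)/step),np.ceil(np.degrees(np.linalg.norm(rv))/deg),1))
        rows=[]
        for i in range(n):
            rv=R.from_matrix(M.T@T).as_rotvec()/(n-i);d=M.T@(pos-p)/(n-i)
            row=list(rv.round(3))+list(d.round(1))+[g]
            rows.append([float(v) for v in row])
            p=p+M@d;M=M@R.from_rotvec(rv).as_matrix()
        print(pos,yaw,n);print(rows)
E
python3 - <<'E'
from h import *
s=arm.sense();M=R.from_euler("xyz",s["tcp_rot"]).as_matrix()
E=np.array(arm.camera_info("wrist")["extrinsics"]);print("cam in tool",(M.T@(E[:3,3]-s["tcp_pos"])).round(),(M.T@E[:3,:3]).round(2).tolist())
plan([((320,590,300),64,1),((500,290,320),20,1),((555,40,270),-8.8,1)])
E
```

```text
cam in tool [-185.    0.  -77.] [[0.0, -0.28, 0.96], [1.0, 0.0, -0.0], [0.0, 0.96, 0.28]]
[320. 590. 300.] 64 3
[[0.0, -0.0, -0.0, -33.6, -1.5, 9.9, 1.0], [0.0, -0.0, -0.0, -33.6, -1.5, 9.9, 1.0], [0.0, -0.0, -0.0, -33.6, -1.5, 9.9, 1.0]]
[500. 290. 320.] 20 8
[[0.096, 0.0, -0.0, -2.5, -23.8, 36.7, 1.0], [0.096, 0.0, -0.0, -2.5, -20.2, 38.8, 1.0], [0.096, 0.0, -0.0, -2.5, -16.4, 40.5, 1.0], [0.096, 0.0, -0.0, -2.5, -12.4, 41.9, 1.0], [0.096, 0.0, -0.0, -2.5, -8.4, 42.9, 1.0], [0.096, 0.0, 0.0, -2.5, -4.2, 43.5, 1.0], [0.096, 0.0, 0.0, -2.5, -0.0, 43.7, 1.0], [0.096, 0.0, 0.0, -2.5, 4.2, 43.5, 1.0]]
[555.  40. 270.] -8.8 6
[[0.084, -0.0, -0.0, 8.3, -5.6, 42.3, 1.0], [0.084, -0.0, -0.0, 8.3, -2.1, 42.6, 1.0], [0.084, -0.0, -0.0, 8.3, 1.5, 42.6, 1.0], [0.084, 0.0, -0.0, 8.3, 5.1, 42.4, 1.0], [0.084, 0.0, 0.0, 8.3, 8.6, 41.8, 1.0], [0.084, 0.0, 0.0, 8.3, 12.1, 40.9, 1.0]]
```

>>> {"fn": "move_arm", "kwargs": {"rows": [[[0,0,0,-40,0,10,1],[0,0,0,-40,0,10,1],[0,0,0,-20,0,10,1],[0.096,0,0,-2.5,-24,37,1],[0.096,0,0,-2.5,-20,39,1],[0.096,0,0,-2.5,-16,40,1],[0.096,0,0,-2.5,-12,42,1],[0.096,0,0,-2.5,-8,43,1],[0.096,0,0,-2.5,-4,43,1],[0.096,0,0,-2.5,0,44,1],[0.096,0,0,-2.5,4,44,1]]]}}

```text
clock: 1.9
tcp_pos: [502.8, 289.9, 322.6]
tcp_rot: [-3.009, 1.566, 2.039]
ft_force: [1.1, 0.5, 0.3]
opening: 86.9
```

Run:
```python
from h import *
s=arm.sense();print(s["tcp_pos"],R.from_euler("xyz",s["tcp_rot"]).as_matrix()[:,1],s["clock"])
plan([((557,103,240),-8.8,1)])
```

```text
[502.7534475  289.89322308 322.56354882] [ 9.43951490e-01  3.30083647e-01 -6.09490504e-04] 1.9
[557. 103. 240.] -8.8 5
[[0.098, -0.001, 0.0, 16.3, -2.1, 38.9, 1.0], [0.098, -0.001, 0.0, 16.4, 1.7, 38.9, 1.0], [0.098, -0.001, 0.0, 16.4, 5.5, 38.6, 1.0], [0.098, -0.001, 0.0, 16.4, 9.3, 37.8, 1.0], [0.098, -0.001, 0.0, 16.5, 12.9, 36.7, 1.0]]
```

>>> {"fn": "move_arm", "kwargs": {"rows": [[[0.098,0,0,10,-2,39,1],[0.098,0,0,10,2,39,1],[0.098,0,0,16,5,39,1],[0.098,0,0,20,9,38,1],[0.098,0,0,26,13,37,1],[0,0,0,0,0,0,1]]]}}

```text
clock: 2.5
tcp_pos: [560.2, 86.1, 240.2]
tcp_rot: [2.4, 1.562, 0.641]
ft_force: [0.7, -0.7, -0.9]
opening: 86.8
```

```bash
cat > look.py <<'E'
from h import *
import sys
s=arm.sense();print(s["tcp_pos"],R.from_euler("xyz",s["tcp_rot"]).as_matrix().round(4).tolist(),s["clock"])
rgb,W,info=cam("wrist");np.save("wrist.npy",W);save(rgb,sys.argv[1]);np.save("wrgb.npy",rgb)
np.savez("winfo.npz",K=info["mtx"],k1=info["k1"],E=info["extrinsics"])
E
python3 look.py w1.png
```

```text
[560.24038988  86.13164227 240.24255632] [[0.0067, 0.9823, -0.187], [0.005, -0.1871, -0.9823], [-1.0, 0.0057, -0.0062]] 2.5
```

View pics/w1.png

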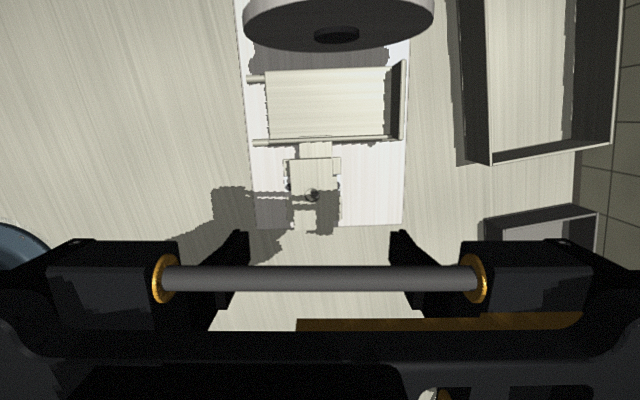

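```bash
cat >> h.py <<'E'
def ray(u,v,z,f="winfo.npz"):
    I=np.load(f);n=cv2.undistortPoints(np.array([[[u,v]]],float),I["K"],np.array([float(I["k1"]),0,0,0,0])).ravel()
    E=I["E"];d=E[:3,:3]@np.r_[n,1];o=E[:3,3];return o+d*(z-o[2])/d[2]
E
python3 - <<'E'
from h import *
W=np.load("wrist.npy");rgb=np.load("wrgb.npy")
print("hole",ray(312,195,90).round(1))
m=(abs(W[...,2]-90)<4);m[:150]=0;m[235:]=0;m[:,:270]=0;m[:,360:]=0
P=W[m];r=cv2.minAreaRect(P[:,:2].astype(np.float32));print(len(P),np.median(P[:,2]),r,P.mean(0))
c=(m*255).astype(np.uint8)
cr=rgb[140:240,240:410]
a=cv2.resize(cr,None,fx=4.6,fy=4.6,interpolation=2)
save(a,"w1c.png")
b=(abs(W[...,2]-30)<3);b[:,:230]=0;b[:,420:]=0;b[240:]=0
r=cv2.minAreaRect(W[b][:,:2].astype(np.float32));print("bed",r)
E
```

```text
hole [551.1  71.6  90. ]
2768 90.13768249936041 ((550.1288452148438, 70.74452209472656), (90.27446746826172, 49.96049499511719), 81.34672546386719) [550.44092884  72.6638624   90.10311599]
bed ((584.83349609375, 150.07643127441406), (301.8431396484375, 219.69476318359375), 81.47167205810547)
```

View pics/w1c.png

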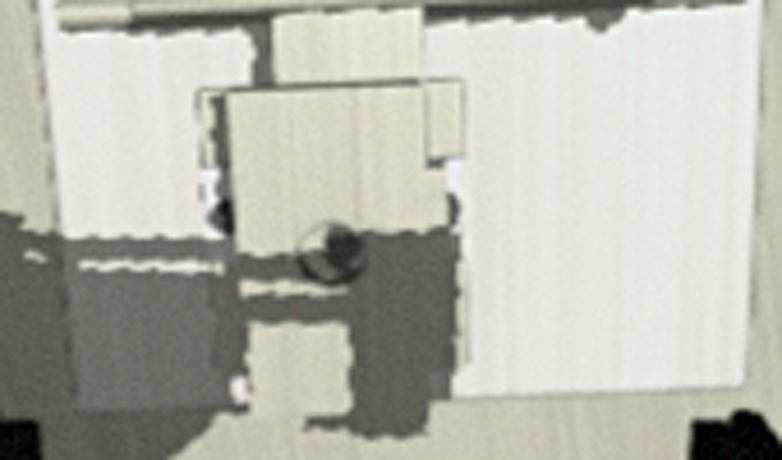

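Run:
```python
from h import *
W=np.load("wrist.npy");print(W[186:204,303:323,2].round().astype(int))
s=np.load("scene.npy");print(s[178:190,320:338,2].round().astype(int))
plan([((480,-120,260),0,1),((446,-322,180),0,1)])
```

```text
[[                  91                   91                   90
                    90                   91                   90
                    90                   91                   90
                    91                   91                   89
                    89                   90                   90
                    90                   91                   90
                    90                   89]
 [                  90                   89                   91
                    91                   90                   91
                    90                   91                   92
                    91                   91                   91
                    89                   89                   89
                    90                   89                   90
                    90                   91]
 [                  90                   80                   80
                    79                   90                   91
                    90                   91                   91
                    90             
[... 7332 characters left out ...]
 93 87 90 91 85 80 79 79]
 [88 89 90 90 91 86 91 94 90 90 90 89 89 82 72 80 78 76]]
[ 480. -120.  260.] 0 6
[[-0.031, -0.001, -0.001, -3.4, -6.9, 36.8, 1.0], [-0.031, -0.001, -0.001, -3.4, -8.0, 36.6, 1.0], [-0.031, -0.001, -0.001, -3.3, -9.1, 36.3, 1.0], [-0.031, -0.001, -0.001, -3.2, -10.2, 36.0, 1.0], [-0.031, -0.001, -0.001, -3.2, -11.3, 35.7, 1.0], [-0.031, -0.001, -0.001, -3.1, -12.4, 35.4, 1.0]]
[ 446. -322.  180.] 0 5
[[0.0, -0.0, -0.0, 16.0, -6.8, 40.4, 1.0], [0.0, -0.0, -0.0, 16.0, -6.8, 40.4, 1.0], [0.0, -0.0, -0.0, 16.0, -6.8, 40.4, 1.0], [0.0, -0.0, -0.0, 16.0, -6.8, 40.4, 1.0], [0.0, -0.0, -0.0, 16.0, -6.8, 40.4, 1.0]]<stdin>:2: RuntimeWarning: invalid value encountered in cast
```

>>> {"fn": "move_arm", "kwargs": {"rows": [[[-0.031,0,0,-3,-7,37,1],[-0.031,0,0,-3,-8,37,1],[-0.031,0,0,-3,-9,36,1],[-0.031,0,0,-3,-10,36,1],[-0.031,0,0,-3,-11,36,1],[0,0,0,-3,-12,36,1],[0,0,0,16,-7,40,1],[0,0,0,16,-7,40,1],[0,0,0,16,-7,40,1],[0,0,0,16,-7,40,1],[0,0,0,16,-7,35,1],[0,0,0,0,0,0,1]]]}}

```text
clock: 3.75
tcp_pos: [461.6, -312.0, 181.5]
tcp_rot: [1.946, 1.534, 0.399]
ft_force: [-0.5, 0.3, -0.2]
opening: 86.8
```

```bash
python3 look.py w2.png
python3 - <<'E'
from h import *
W=np.load("wrist.npy");P=W.reshape(-1,3);P=P[~np.isnan(P).any(1)]
P=P[(np.hypot(P[:,0]-446,P[:,1]+285)<90)]
t=P[abs(P[:,2]-72)<2];print("rack",len(t),cv2.minAreaRect(t[:,:2].astype(np.float32)))
for z0,z1 in((119,126),(80,118),(74.5,79)):
    q=P[(P[:,2]>z0)&(P[:,2]<z1)&(P[:,1]<-290)];print(z0,len(q),q.mean(0) if len(q) else 0, cv2.minEnclosingCircle(q[:,:2].astype(np.float32)) if len(q)>3 else 0)
E
```

```text
[ 461.62476616 -312.04280089  181.46616504] [[0.034, 0.9991, 0.0239], [0.0143, 0.0234, -0.9996], [-0.9993, 0.0344, -0.0135]] 3.75
rack 5512 ((443.6201171875, -287.4889831542969), (130.68321228027344, 60.21642303466797), 89.46247863769531)
119 222 [ 443.41835239 -322.51500836  121.76896198] ((443.40203857421875, -322.91412353515625), 8.007597923278809)
80 167 [ 444.39467106 -317.34841598  100.28071206] ((443.59051513671875, -322.65234375), 7.844205856323242)
74.5 199 [ 443.88778185 -318.60179776   77.02674636] ((443.45306396484375, -322.8302307128906), 12.694231986999512)
```

View pics/w2.png

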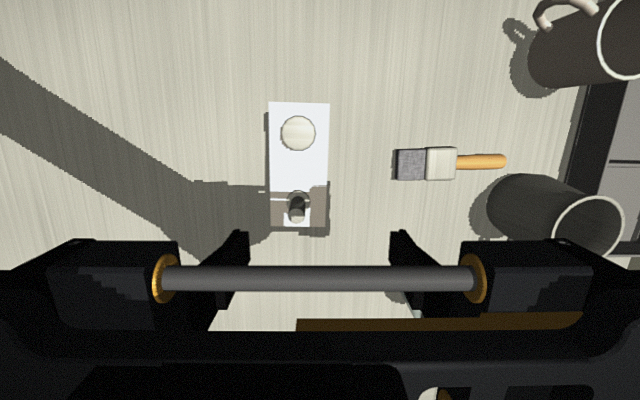

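Run:
```python
from h import *
plan([((443.4,-322.8,140),0,1)],step=30)
```

```text
[ 443.4 -322.8  140. ] 0 2
[[0.013, -0.008, -0.018, 20.7, -10.9, 6.6, 1.0], [0.013, -0.008, -0.018, 20.9, -10.4, 6.6, 1.0]]
```

>>> {"fn": "move_arm", "kwargs": {"rows": [[[0.013,-0.008,-0.018,15,-11,6.5,1],[0.013,-0.008,-0.018,15,-10,6.5,1],[0,0,0,5,0,0,1],[0,0,0,0,0,0,1]]]}}

```text
clock: 4.2
tcp_pos: [445.7, -318.1, 144.7]
tcp_rot: [2.909, 1.57, 1.347]
ft_force: [0.1, 0.7, 0.5]
opening: 87.5
```

Run:
```python
from h import *
s=arm.sense();print(s["tcp_pos"],s["clock"],s["ft_force"])
plan([((443.4,-322.8,83),0,1)],step=15)
```

```text
[ 445.72375465 -318.12626634  144.73692196] 4.2 [0.08079855 0.70367126 0.49670791]
[ 443.4 -322.8   83. ] 0 5
[[0.002, -0.0, -0.0, 12.3, -0.5, 0.9, 1.0], [0.002, -0.0, -0.0, 12.3, -0.5, 0.9, 1.0], [0.002, -0.0, -0.0, 12.3, -0.5, 0.9, 1.0], [0.002, -0.0, -0.0, 12.3, -0.5, 0.9, 1.0], [0.002, -0.0, -0.0, 12.3, -0.5, 0.9, 1.0]]
```

>>> {"fn": "move_arm", "kwargs": {"rows": [[[0.005,0,0,8,-1.5,3,1],[0.005,0,0,12,-1,2,1],[0,0,0,12,0,1,1],[0,0,0,12,0,0,1],[0,0,0,12,0,0,1],[0,0,0,4,0,0,1],[0,0,0,0,0,0,1]]]}}

```text
clock: 4.9
tcp_pos: [444.0, -323.0, 79.0]
tcp_rot: [-3.124, 1.569, 1.59]
ft_force: [-0.2, 0.6, -0.3]
opening: 87.0
```

Run:
```python
from h import *
s=arm.sense();print(s["tcp_pos"],s["clock"],s["ft_force"])
plan([((443.4,-322.8,83),0,1)],step=15)
```

```text
[ 443.97448332 -322.95676307   78.99467186] 4.9 [-0.23032416  0.64008045 -0.25672369]
[ 443.4 -322.8   83. ] 0 1
[[0.001, -0.001, 0.0, -4.0, -0.6, -0.2, 1.0]]
```

>>> {"fn": "move_arm", "kwargs": {"rows": [[[0,0,0,-4,-0.6,0,1],[0,0,0,0,0,0,0],[0,0,0,0,0,0,0],[0,0,0,0,0,0,0],[0,0,0,0,0,0,0],[0,0,0,0,0,0,0],[0,0,0,0,0,0,0],[0,0,0,0,0,0,0],[0,0,0,0,0,0,0],[0,0,0,0,0,0,0]]]}}

```text
clock: 5.9
tcp_pos: [444.6, -323.8, 85.2]
tcp_rot: [1.52, 1.567, -0.05]
ft_force: [0.5, -0.4, 0.1]
opening: 23.2
```

>>> {"fn": "move_arm", "kwargs": {"rows": [[[0,0,0,0,0,0,0],[0,0,0,0,0,0,0],[0,0,0,0,0,0,0],[0,0,0,0,0,0,0]]]}}

```text
clock: 6.3
tcp_pos: [444.4, -323.8, 85.0]
tcp_rot: [1.55, 1.568, -0.02]
ft_force: [-0.3, -0.3, 1.1]
opening: 14.8
```

Run:
```python
from h import *
s=arm.sense();print(s["tcp_pos"],s["opening"],s["ft_force"],s["ft_torque"],R.from_euler("xyz",s["tcp_rot"]).as_matrix().round(4).tolist())
```

```text
[ 444.43507712 -323.77504341   85.02415179] 14.763039448087342 [-0.29293236 -0.29130066  1.13649127] [-0.1099807   0.08228007 -0.01663432] [[0.0032, 1.0, 0.0009], [-0.0001, 0.0009, -1.0], [-1.0, 0.0032, 0.0001]]
```

>>> {"fn": "move_arm", "kwargs": {"rows": [[[0,0,0,-8,0,0,0],[0,0,0,-15,0,0,0],[0,0,0,-15,0,0,0],[0,0,0,-15,0,0,0],[0,0,0,-20,0,0,0],[0,0,0,-25,0,0,0],[0,0,0,-25,0,0,0],[0,0,0,-20,0,0,0],[0,0,0,0,0,0,0]]]}}

```text
clock: 7.2
tcp_pos: [442.8, -323.6, 235.6]
tcp_rot: [1.797, 1.569, 0.226]
ft_force: [-0.1, -0.8, -1.9]
opening: 14.8
```

Run:
```python
from h import *
s=arm.sense();print(s["tcp_pos"],s["opening"],s["ft_force"])
plan([((510,-120,235),-4,0),((551,50,200),-8.6,0)],step=30)
```

```text
[ 442.75412566 -323.56845197  235.64502755] 14.846611014433758 [-0.07609595 -0.76958527 -1.87614707]
[ 510. -120.  235.] -4 8
[[0.009, -0.0, -0.0, 0.1, 8.4, -25.5, 0.0], [0.009, -0.0, -0.0, 0.1, 8.2, -25.5, 0.0], [0.009, -0.0, -0.0, 0.1, 7.9, -25.6, 0.0], [0.009, -0.0, -0.0, 0.1, 7.7, -25.7, 0.0], [0.009, -0.0, -0.0, 0.1, 7.5, -25.7, 0.0], [0.009, -0.0, -0.0, 0.1, 7.3, -25.8, 0.0], [0.009, -0.0, -0.0, 0.1, 7.1, -25.9, 0.0], [0.009, -0.0, -0.0, 0.1, 6.8, -25.9, 0.0]]
[551.  50. 200.] -8.6 6
[[0.013, 0.0, 0.0, 5.8, 4.8, -28.7, 0.0], [0.013, 0.0, 0.0, 5.8, 4.5, -28.8, 0.0], [0.013, 0.0, 0.0, 5.8, 4.1, -28.9, 0.0], [0.013, 0.0, 0.0, 5.8, 3.7, -28.9, 0.0], [0.013, -0.0, -0.0, 5.8, 3.3, -29.0, 0.0], [0.013, -0.0, -0.0, 5.8, 2.9, -29.0, 0.0]]
```

>>> {"fn": "move_arm", "kwargs": {"rows": [[[0.009,0,0,0,8,-26,0],[0.009,0,0,0,8,-26,0],[0.009,0,0,0,8,-26,0],[0.009,0,0,0,8,-26,0],[0.009,0,0,0,7.5,-26,0],[0.009,0,0,0,7,-26,0],[0.009,0,0,0,7,-26,0],[0.013,0,0,3,5,-28,0],[0.013,0,0,3,5,-28,0],[0.013,0,0,4,4,-28,0],[0.013,0,0,4,4,-25,0],[0,0,0,0,0,0,0]]]}}

```text
clock: 8.4
tcp_pos: [523.8, -24.7, 209.8]
tcp_rot: [-1.533, 1.556, 3.053]
ft_force: [-0.2, -0.1, -1.5]
opening: 15.0
```

Run:
```python
from h import *
s=arm.sense();print(s["tcp_pos"],s["opening"],s["ft_force"],s["ft_torque"],s["clock"])
plan([((553,71,185),-8.6,0)],step=20)
```

```text
[523.75836281 -24.68410387 209.83894376] 15.037142863423 [-0.15667116 -0.06749062 -1.54245843] [-0.04702979  0.04303604 -0.01199121] 8.4
[553.  71. 185.] -8.6 6
[[0.004, 0.0, 0.002, 4.1, 2.9, -16.4, 0.0], [0.004, 0.0, 0.002, 4.1, 2.8, -16.4, 0.0], [0.004, 0.0, 0.002, 4.1, 2.7, -16.5, 0.0], [0.004, 0.0, 0.002, 4.1, 2.7, -16.5, 0.0], [0.004, 0.0, 0.002, 4.1, 2.6, -16.5, 0.0], [0.004, 0.0, 0.002, 4.1, 2.5, -16.5, 0.0]]
```

>>> {"fn": "move_arm", "kwargs": {"rows": [[[0.004,0,0.002,4,3,-16.5,0],[0.004,0,0.002,4,3,-16.5,0],[0.004,0,0.002,4,3,-16.5,0],[0.004,0,0.002,4,3,-16.5,0],[0.004,0,0.002,4,2.5,-16.5,0],[0.004,0,0.002,2,2.5,-14,0],[0,0,0,0,0,0,0]]]}}

```text
clock: 9.1
tcp_pos: [552.1, 71.2, 182.0]
tcp_rot: [-1.049, 1.561, -2.773]
ft_force: [-0.4, 0.4, -1.5]
opening: 15.1
```

```bash
python3 look.py w3.png
python3 - <<'E'
from h import *
s=arm.sense();print(s["tcp_pos"],s["opening"],s["ft_force"],s["ft_torque"],s["clock"])
rgb=np.load("wrgb.npy");W=np.load("wrist.npy")
save(cv2.resize(rgb[100:320,220:420],None,fx=2.7,fy=2.7,interpolation=2),"w3c.png")
m=abs(W[...,2]-90)<3;m[:,:240]=0;m[:,400:]=0
print("plate",m.sum(),cv2.minAreaRect(W[m][:,:2].astype(np.float32)))
plan([((553,71,170),-8.6,0)],step=20)
E
```

```text
[552.09194484  71.16504308 182.03115511] [[-0.0092, 0.9881, -0.1533], [-0.0036, -0.1533, -0.9882], [-1.0, -0.0086, 0.0049]] 9.1
[551.85852182  69.73651756 182.15571073] 14.703874949248767 [ 0.43206554 -0.0991005  -0.95677065] [-0.14102814  0.03818691 -0.01259881] 9.15
plate 3921 ((575.6751098632812, 132.2544403076172), (217.69992065429688, 125.6466064453125), 83.6263656616211)
[553.  71. 170.] -8.6 1
[[-0.005, 0.006, 0.009, 12.1, 1.0, -1.5, 0.0]]
```

View pics/w3c.png

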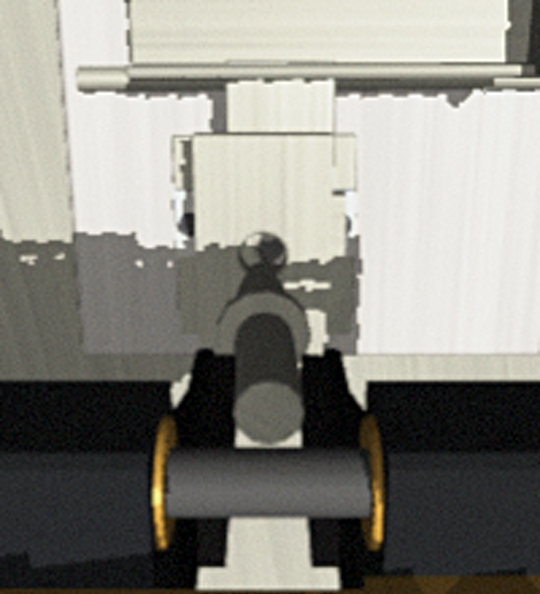

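Run:
```python
from h import *
I=np.load("winfo.npz");E=np.linalg.inv(I["E"])
t=np.array([552.09,71.17,182.03]);M=np.array([[-0.0092,0.9881,-0.1533],[-0.0036,-0.1533,-0.9882],[-1,-0.0086,0.0049]])
for d in(66,41,13,8,-37):
    p=t+M[:,0]*d;c=E@np.r_[p,1];uv=cv2.projectPoints(c[None,:3],np.zeros(3),np.zeros(3),I["K"],np.array([float(I["k1"]),0,0,0,0.]))[0].ravel()
    print(d,p.round(1),uv.round(1),((uv-[220,100])*2.7).round())
print("hole",ray(317.4,192.6,90))
W=np.load("wrist.npy");print(np.nan_to_num(W[186:201,309:326,2]).round().astype(int))
m=(abs(W[...,2]-90)<3);m[:145]=0;m[215:]=0;m[:,:285]=0;m[:,352:]=0
P=W[m];rr=cv2.minAreaRect(P[:,:2].astype(np.float32));print(rr)
q=W[242:262,308:332].reshape(-1,3);print("stem top",np.nanmedian(q,0))
```

```text
66 [551.5  70.9 116. ] [317.5 202. ] [263. 275.]
41 [551.7  71.  141. ] [317.3 210.8] [263. 299.]
13 [552.   71.1 169. ] [317.1 223. ] [262. 332.]
8 [552.   71.1 174. ] [317.1 225.5] [262. 339.]
-37 [552.4  71.3 219. ] [316.6 254.6] [261. 417.]
hole [551.35841986  72.77822385  90.        ]
[[ 90  89  90  91  90  89  90  89  89  90  88  88  89  91  90  90  91]
 [ 90  91  91  88  79  79  79  79  33  34  34  34  89  90  91  90  91]
 [ 89  91  90  80  79  80  78  36  34  33  35  34  35  39  90  90  89]
 [ 90  79  79  79  79  79  78  35  34  34  36  37  38  43  47  90  91]
 [ 89  82  80  79  78  79  41  39  38  39  39  41  43  46  51  88  90]
 [ 81  79  80  81  79  79  44  43  43  43  44  46  48  51  55  61  91]
 [ 80  80  79  81  79  79  70  48  46  48  48  50  51  54  61  66  90]
 [ 79  80  80  79  79  79  75  52  52  52  53  54  56  59  64  68  70]
 [ 80  79  81  79  81  79  78  71  57  55  56  58  60  63  68  71  83]
 [ 80  80  81  80  80  79  79  74  60  61  62  62  65  68  69  70  85]
 [ 83  78  80  80  80  79  80  78  73  71  67  67  68  70  70  70  88]
 [ 86  82  79  80  80  79 118 117  78  74  72  70  69  70  70  83  90]
 [ 89  84  80  80 121 122 124 123 121 120  76  74  73  72  82  88  89]
 [ 89  88  83 122 126 127 129 129 128 127 121  78  81  84  87  89  90]
 [ 90  89 123 130 131 133 135 136 134 133 130 123  84  87  89  90  89]]
((552.0180053710938, 82.6705322265625), (66.00849151611328, 50.111698150634766), 81.47833251953125)
stem top [554.22418087  73.09775798 219.08072186]
```

>>> {"fn": "move_arm", "kwargs": {"rows": [[[-0.005,0.006,0.009,8,1.3,-1,0],[0,0,0,8,0,0,0],[0,0,0,5,0,0,0],[0,0,0,0,0,0,0]]]}}

```text
clock: 9.55
tcp_pos: [552.9, 67.4, 159.6]
tcp_rot: [1.19, 1.569, -0.534]
ft_force: [0.5, -0.0, -1.0]
opening: 14.4
```

```bash
cat > st.py <<'E'
from h import *
s=arm.sense();M=R.from_euler("xyz",s["tcp_rot"]).as_matrix();p=np.array(s["tcp_pos"])
H=np.array([551,71.8,0]);ex=np.array([.989,-.148,0]);ey=np.array([.148,.989,0])
tip=p+66*M[:,0];v=lambda a:[round(float(x),2) for x in a]
f=np.array(s["ft_force"])
print("t",s["clock"],"tcp",v(p),"tipz",round(tip[2],1),"tip slicer xy vs hole",v([(tip-H)@ex,(tip-H)@ey]),"tcp sl",v([(p-H)@ex,(p-H)@ey]),"F sl",v([f@ex,f@ey,f[2]]),"T",v(s["ft_torque"]),"op",round(s["opening"],1))
print("toolx",v(M[:,0]),"yaw",round(np.degrees(np.arctan2(M[1,1],M[0,1])),2),"rv to vertical",R.from_matrix(M.T@Rdown(-8.6)).as_rotvec().round(4))
E
python3 st.py
```

```text
t 9.55 tcp [552.88, 67.37, 159.65] tipz 93.6 tip slicer xy vs hole [2.6, -4.14] tcp sl [2.52, -4.1] F sl [0.5, 0.05, -1.01] T [-0.03, 0.1, 0.01] op 14.4
toolx [0.0, -0.0, -1.0] yaw -8.81 rv to vertical [-0.0036  0.0005 -0.0013]
```

>>> {"fn": "move_arm", "kwargs": {"rows": [[[0,0,0,0,0,-2.5,0],[0,0,0,0,0,-1.5,0],[0,0,0,0,0,0,0],[0,0,0,0,0,0,0]]]}}

```text
clock: 9.95
tcp_pos: [553.9, 70.8, 160.0]
tcp_rot: [1.423, 1.569, -0.303]
ft_force: [-0.2, -0.0, -1.1]
opening: 14.8
```

```bash
python3 st.py
```

```text
t 9.95 tcp [553.87, 70.82, 160.02] tipz 94.0 tip slicer xy vs hole [3.12, -0.57] tcp sl [2.99, -0.55] F sl [-0.16, -0.05, -1.11] T [-0.08, 0.03, -0.03] op 14.8
toolx [0.0, -0.0, -1.0] yaw -8.89 rv to vertical [-0.0051  0.0003 -0.002 ]
```

Aligned with bias toward the tongue's hole. Descend gently.

>>> {"fn": "move_arm", "kwargs": {"rows": [[[0,0,0,2.5,-0.5,-0.5,0],[0,0,0,2.5,0,0,0],[0,0,0,2.5,0,0,0],[0,0,0,0,0,0,0]]]}}

```text
clock: 10.35
tcp_pos: [553.6, 71.6, 152.2]
tcp_rot: [1.575, 1.568, -0.151]
ft_force: [0.3, 0.3, -0.6]
opening: 14.9
```

```bash
python3 st.py
```

```text
t 10.35 tcp [553.58, 71.63, 152.17] tipz 86.2 tip slicer xy vs hole [2.74, 0.22] tcp sl [2.58, 0.22] F sl [0.26, 0.36, -0.57] T [-0.07, 0.07, -0.01] op 14.9
toolx [0.0, -0.0, -1.0] yaw -8.88 rv to vertical [-0.0048 -0.     -0.0025]
```

>>> {"fn": "move_arm", "kwargs": {"rows": [[[0,0,0,2,0,0,0],[0,0,0,2,0,0,0],[0,0,0,2,0,0,0],[0,0,0,0,0,0,0]]]}}

```text
clock: 10.75
tcp_pos: [553.5, 71.6, 145.5]
tcp_rot: [1.495, 1.569, -0.231]
ft_force: [-0.1, 0.4, -0.7]
opening: 15.0
```

```bash
python3 st.py
```

```text
t 10.75 tcp [553.52, 71.56, 145.47] tipz 79.5 tip slicer xy vs hole [2.68, 0.12] tcp sl [2.53, 0.14] F sl [-0.11, 0.34, -0.68] T [-0.08, 0.09, -0.02] op 15.0
toolx [0.0, -0.0, -1.0] yaw -8.88 rv to vertical [-0.0048  0.0002 -0.0023]
```

>>> {"fn": "move_arm", "kwargs": {"rows": [[[0,0,0,1.5,0,0,0],[0,0,0,1.5,0,0,0],[0,0,0,0,0,0,0]]]}}

```text
clock: 11.05
tcp_pos: [554.4, 71.5, 143.2]
tcp_rot: [1.689, 1.567, -0.037]
ft_force: [-0.9, -0.0, -1.7]
opening: 14.9
```

```bash
python3 st.py
```

```text
t 11.05 tcp [554.37, 71.51, 143.25] tipz 77.2 tip slicer xy vs hole [3.64, 0.24] tcp sl [3.38, 0.21] F sl [-0.84, -0.14, -1.73] T [-0.13, 0.13, 0.03] op 14.9
toolx [0.0, -0.0, -1.0] yaw -8.88 rv to vertical [-0.0049 -0.0005 -0.0039]
```

>>> {"fn": "move_arm", "kwargs": {"rows": [[[0,0,0,1.5,-0.7,0,0],[0,0,0,1.5,-0.3,0,0],[0,0,0,0,0,0,0]]]}}

```text
clock: 11.35
tcp_pos: [554.0, 71.3, 140.6]
tcp_rot: [1.677, 1.565, -0.049]
ft_force: [-0.5, -0.4, 0.3]
opening: 14.8
```

```bash
python3 st.py
```

```text
t 11.35 tcp [554.05, 71.33, 140.61] tipz 74.6 tip slicer xy vs hole [3.46, 0.03] tcp sl [3.08, -0.01] F sl [-0.43, -0.5, 0.25] T [-0.18, 0.12, -0.03] op 14.8
toolx [0.01, -0.0, -1.0] yaw -8.9 rv to vertical [-0.0052 -0.0006 -0.0057]
```

>>> {"fn": "move_arm", "kwargs": {"rows": [[[0,0,0,1.5,-0.6,0,0],[0,0,0,1.5,-0.4,0,0],[0,0,0,0,0,0,0]]]}}

```text
clock: 11.65
tcp_pos: [554.2, 71.5, 139.4]
tcp_rot: [1.816, 1.563, 0.09]
ft_force: [-0.8, -0.7, -0.4]
opening: 14.8
```

```bash
python3 st.py
```

```text
t 11.65 tcp [554.2, 71.49, 139.44] tipz 73.4 tip slicer xy vs hole [3.74, 0.3] tcp sl [3.21, 0.17] F sl [-0.72, -0.85, -0.38] T [-0.18, 0.25, 0.02] op 14.8
toolx [0.01, 0.0, -1.0] yaw -8.91 rv to vertical [-0.0054 -0.002  -0.008 ]
```

>>> {"fn": "move_arm", "kwargs": {"rows": [[[0,0,0.005,2,-1,0,0],[0,0,0,2,-0.8,0,0],[0,0,0,2,-0.5,0,0]]]}}

```text
clock: 11.95
tcp_pos: [553.8, 72.0, 136.4]
tcp_rot: [1.821, 1.553, 0.095]
ft_force: [-2.7, -1.0, 10.0]
opening: 14.9
```

```bash
python3 st.py
```

```text
t 11.95 tcp [553.83, 72.03, 136.39] tipz 70.4 tip slicer xy vs hole [3.9, 0.93] tcp sl [2.76, 0.64] F sl [-2.57, -1.37, 10.04] T [-0.23, 0.65, 0.06] op 14.9
toolx [0.02, 0.0, -1.0] yaw -8.93 rv to vertical [-0.0057 -0.0044 -0.0173]
```

>>> {"fn": "move_arm", "kwargs": {"rows": [[[0,0,-0.012,-0.5,-1,0,0],[0,0,-0.012,0,-1,0.5,0],[0,0,-0.012,0,-1,0,0]]]}}

```text
clock: 12.25
tcp_pos: [552.3, 71.3, 136.7]
tcp_rot: [-1.83, 1.555, 2.727]
ft_force: [3.0, -1.3, -1.0]
opening: 14.8
```

```bash
python3 st.py
```

```text
t 12.25 tcp [552.34, 71.32, 136.67] tipz 70.7 tip slicer xy vs hole [0.38, 0.0] tcp sl [1.39, -0.28] F sl [3.12, -0.83, -1.01] T [-0.42, -0.91, 0.05] op 14.8
toolx [-0.01, 0.01, -1.0] yaw -8.91 rv to vertical [-0.0055 -0.0041  0.0153]
```

>>> {"fn": "move_arm", "kwargs": {"rows": [[[0,0,0.005,1.5,-0.5,0,0],[0,0,0.005,1.5,-0.5,0,0],[0,0,0,1.5,0,0,0]]]}}

```text
clock: 12.55
tcp_pos: [553.8, 71.6, 134.9]
tcp_rot: [-2.855, 1.564, 1.7]
ft_force: [-0.7, -0.0, 8.4]
opening: 14.7
```

```bash
python3 st.py
```

```text
t 12.55 tcp [553.84, 71.64, 134.86] tipz 68.9 tip slicer xy vs hole [2.71, 0.67] tcp sl [2.83, 0.26] F sl [-0.65, -0.14, 8.4] T [-0.28, 0.39, -0.05] op 14.7
toolx [-0.0, 0.01, -1.0] yaw -8.97 rv to vertical [-0.0065 -0.0062  0.0018]
```

>>> {"fn": "move_arm", "kwargs": {"rows": [[[0,0,-0.004,1,-1.2,0.2,0],[0,0,-0.004,1,-1.2,0.2,0],[0,0,0,1,-1.2,0,0],[0,0,0,1,-1.2,0,0]]]}}

```text
clock: 12.95
tcp_pos: [552.8, 71.9, 134.8]
tcp_rot: [-2.894, 1.561, 1.661]
ft_force: [0.6, -1.3, 5.9]
opening: 14.7
```

```bash
python3 st.py
```

```text
t 12.95 tcp [552.77, 71.92, 134.78] tipz 68.8 tip slicer xy vs hole [1.58, 0.98] tcp sl [1.73, 0.38] F sl [0.82, -1.14, 5.88] T [-0.38, -0.33, -0.02] op 14.7
toolx [-0.0, 0.01, -1.0] yaw -9.02 rv to vertical [-0.0073 -0.0092  0.0023]
```

>>> {"fn": "move_arm", "kwargs": {"rows": [[[0,-0.009,0,1,-1,0.8,0],[0,-0.005,0,1.5,-1,0.5,0],[0,0,0,2,-0.5,0,0],[0,0,0,2,-0.5,0,0]]]}}

```text
clock: 13.35
tcp_pos: [553.0, 71.9, 132.7]
tcp_rot: [1.383, 1.567, -0.346]
ft_force: [-0.1, -0.0, 8.6]
opening: 14.6
```

```bash
python3 st.py
```

```text
t 13.35 tcp [552.95, 71.94, 132.72] tipz 66.7 tip slicer xy vs hole [2.18, 0.37] tcp sl [1.91, 0.43] F sl [-0.12, -0.03, 8.6] T [-0.29, 0.22, -0.02] op 14.6
toolx [0.0, -0.0, -1.0] yaw -9.06 rv to vertical [-0.008   0.0008 -0.0041]
```

>>> {"fn": "move_arm", "kwargs": {"rows": [[[0,0,-0.004,1.5,-0.8,0,0],[0,0,0,2,-0.8,0,0],[0,0,0,2,-0.5,0,0],[0,0,0,2,-0.5,0,0]]]}}

```text
clock: 13.75
tcp_pos: [552.6, 72.6, 129.7]
tcp_rot: [2.138, 1.566, 0.409]
ft_force: [-0.6, -0.3, 6.2]
opening: 14.9
```

```bash
python3 st.py
```

```text
t 13.75 tcp [552.58, 72.59, 129.72] tipz 63.7 tip slicer xy vs hole [1.7, 1.18] tcp sl [1.44, 1.02] F sl [-0.58, -0.36, 6.18] T [-0.39, 0.15, 0.03] op 14.9
toolx [0.0, 0.0, -1.0] yaw -9.08 rv to vertical [-0.0084 -0.0024 -0.0039]
```

>>> {"fn": "move_arm", "kwargs": {"rows": [[[0,-0.002,-0.004,2,-0.6,0.3,0],[0,0,0,2,-0.6,0.2,0],[0,0,0,2,-0.4,0,0],[0,0,0,2,-0.4,0,0]]]}}

```text
clock: 14.15
tcp_pos: [552.2, 72.2, 125.2]
tcp_rot: [2.373, 1.567, 0.643]
ft_force: [-0.6, -0.5, 7.3]
opening: 14.4
```

```bash
python3 st.py
```

```text
t 14.15 tcp [552.15, 72.17, 125.18] tipz 59.2 tip slicer xy vs hole [1.25, 0.71] tcp sl [1.08, 0.54] F sl [-0.54, -0.61, 7.27] T [-0.42, 0.09, -0.02] op 14.4
toolx [0.0, 0.0, -1.0] yaw -9.13 rv to vertical [-0.0093 -0.0026 -0.0025]
```

>>> {"fn": "move_arm", "kwargs": {"rows": [[[0,-0.002,-0.002,2,-0.3,0.2,0],[0,0,0,2,-0.3,0.1,0],[0,0,0,2,-0.3,0,0],[0,0,0,2,-0.2,0,0]]]}}

```text
clock: 14.55
tcp_pos: [552.1, 72.0, 120.4]
tcp_rot: [2.546, 1.568, 0.815]
ft_force: [-0.8, -1.0, 6.1]
opening: 14.8
```

```bash
python3 st.py
```

```text
t 14.55 tcp [552.12, 71.97, 120.42] tipz 54.4 tip slicer xy vs hole [1.21, 0.51] tcp sl [1.08, 0.33] F sl [-0.69, -1.15, 6.06] T [-0.46, 0.16, -0.03] op 14.8
toolx [0.0, 0.0, -1.0] yaw -9.18 rv to vertical [-0.01   -0.0027 -0.0018]
```

>>> {"fn": "move_arm", "kwargs": {"rows": [[[0,-0.002,-0.001,2,-0.2,0.2,0],[0,0,0,2,-0.2,0.1,0],[0,0,0,2,-0.1,0,0],[0,0,0,2,-0.1,0,0],[0,0,0,2,0,0,0]]]}}

```text
clock: 15.05
tcp_pos: [551.9, 71.5, 113.5]
tcp_rot: [2.876, 1.568, 1.144]
ft_force: [-0.2, -1.8, 5.9]
opening: 14.7
```

```bash
python3 st.py
```

```text
t 15.05 tcp [551.93, 71.55, 113.51] tipz 47.5 tip slicer xy vs hole [1.0, 0.05] tcp sl [0.95, -0.11] F sl [0.02, -1.77, 5.86] T [-0.41, 0.16, -0.03] op 14.7
toolx [0.0, 0.0, -1.0] yaw -9.24 rv to vertical [-0.0111 -0.0025 -0.0007]
```

>>> {"fn": "move_arm", "kwargs": {"rows": [[[0,-0.001,0,2,0,0.2,0],[0,0,0,2,0,0.2,0],[0,0,0,2,0,0,0],[0,0,0,1.5,0,0,0]]]}}

```text
clock: 15.45
tcp_pos: [551.6, 71.1, 107.9]
tcp_rot: [-2.889, 1.568, 1.661]
ft_force: [-0.1, -1.4, 4.6]
opening: 14.7
```

```bash
python3 st.py
```

```text
t 15.45 tcp [551.64, 71.15, 107.86] tipz 41.9 tip slicer xy vs hole [0.68, -0.37] tcp sl [0.73, -0.55] F sl [0.08, -1.38, 4.62] T [-0.3, 0.1, 0.03] op 14.7
toolx [-0.0, 0.0, -1.0] yaw -9.29 rv to vertical [-0.012  -0.0028  0.0007]
```

>>> {"fn": "move_arm", "kwargs": {"rows": [[[0,0,0,1.5,0,0,0],[0,0,0,1.5,0,-0.2,0],[0,0,0,1,0,0,0]]]}}

```text
clock: 15.75
tcp_pos: [551.5, 71.2, 104.4]
tcp_rot: [-2.729, 1.567, 1.82]
ft_force: [-0.9, -0.3, 5.2]
opening: 14.7
```

```bash
python3 st.py
```

```text
t 15.75 tcp [551.52, 71.19, 104.45] tipz 38.4 tip slicer xy vs hole [0.52, -0.32] tcp sl [0.61, -0.52] F sl [-0.81, -0.44, 5.18] T [-0.37, 0.1, 0.03] op 14.7
toolx [-0.0, 0.0, -1.0] yaw -9.31 rv to vertical [-0.0124 -0.0031  0.0013]
```

>>> {"fn": "move_arm", "kwargs": {"rows": [[[0,0,0,1,0,0,0],[0,0,0,1,0,0,0]]]}}

```text
clock: 15.95
tcp_pos: [551.5, 71.1, 102.9]
tcp_rot: [-2.687, 1.567, 1.862]
ft_force: [-1.9, -1.8, 8.0]
opening: 14.9
```

```bash
python3 st.py
```

```text
t 15.95 tcp [551.52, 71.09, 102.87] tipz 36.9 tip slicer xy vs hole [0.51, -0.41] tcp sl [0.62, -0.63] F sl [-1.66, -2.1, 7.98] T [-0.4, 0.23, 0.06] op 14.9
toolx [-0.0, 0.0, -1.0] yaw -9.32 rv to vertical [-0.0127 -0.0033  0.0016]
```

>>> {"fn": "move_arm", "kwargs": {"rows": [[[0,0,0,1,0,0,0],[0,0,0,1,0,0,0]]]}}

```text
clock: 16.15
tcp_pos: [551.6, 71.1, 102.8]
tcp_rot: [-2.644, 1.566, 1.905]
ft_force: [-2.8, -0.5, 11.9]
opening: 14.8
```

```bash
python3 st.py
```

```text
t 16.15 tcp [551.58, 71.06, 102.76] tipz 36.8 tip slicer xy vs hole [0.54, -0.36] tcp sl [0.69, -0.65] F sl [-2.73, -0.92, 11.86] T [-0.28, 0.68, 0.03] op 14.8
toolx [-0.0, 0.0, -1.0] yaw -9.35 rv to vertical [-0.013  -0.0043  0.0023]
```

>>> {"fn": "move_arm", "kwargs": {"rows": [[[0,0,0,0,0,0,0],[0,0,0,0,0,0,0.6],[0,0,0,0,0,0,0.6],[0,0,0,0,0,0,0.6],[0,0,0,0,0,0,0.6],[0,0,0,0,0,0,0.6],[0,0,0,0,0,0,0.6],[0,0,0,0,0,0,0.6]]]}}

```text
clock: 16.95
tcp_pos: [548.2, 72.4, 100.2]
tcp_rot: [-1.938, 1.56, 2.612]
ft_force: [0.1, -0.3, -0.3]
opening: 51.5
```

```bash
python3 st.py
```

```text
t 16.95 tcp [548.23, 72.38, 100.22] tipz 34.2 tip slicer xy vs hole [-3.47, 0.42] tcp sl [-2.83, 0.17] F sl [0.11, -0.27, -0.34] T [-0.12, 0.06, -0.02] op 51.5
toolx [-0.01, 0.01, -1.0] yaw -9.3 rv to vertical [-0.0123 -0.0038  0.0097]
```

Free of the pin. Lift straight up and look.

>>> {"fn": "move_arm", "kwargs": {"rows": [[[0,0,0,-5,1,0,0.6],[0,0,0,-15,1,0,0.6],[0,0,0,-20,0.5,0,0.6],[0,0,0,-20,0,0,0.6],[0,0,0,-25,0,0,0.6],[0,0,0,-25,0,0,0.6],[0,0,0,-25,0,0,0.6],[0,0,0,0,0,0,0.6]]]}}

```text
clock: 17.75
tcp_pos: [552.5, 70.5, 242.4]
tcp_rot: [-1.916, 1.561, 2.633]
ft_force: [-0.1, 0.2, -0.6]
opening: 52.1
```

```bash
python3 look.py w4.png
python3 - <<'E'
from h import *
rgb=np.load("wrgb.npy");W=np.load("wrist.npy")
save(cv2.resize(rgb[90:290,200:440],None,fx=2.7,fy=2.7,interpolation=2),"w4c.png")
P=W.reshape(-1,3);P=P[~np.isnan(P).any(1)];P=P[np.hypot(P[:,0]-551,P[:,1]-72)<30]
for z0,z1 in((92.5,98),(130,150)):
    q=P[(P[:,2]>z0)&(P[:,2]<z1)];print(z0,len(q),np.median(q,0),q.max(0),cv2.minEnclosingCircle(q[:,:2].astype(np.float32)))
print("plate z",np.median(P[abs(P[:,2]-90)<3][:,2]))
q=P[P[:,2]>120];print("stem top z",np.percentile(q[:,2],[50,90]))
E
```

```text
[552.45009922  70.48491799 242.37984197] [[-0.0087, 0.9866, -0.1631], [0.0048, -0.1631, -0.9866], [-1.0, -0.0094, -0.0034]] 17.75
92.5 160 [553.17384454  76.49543986  94.91649908] [563.45987153  83.77249444  96.60615432] ((550.9256591796875, 71.10372924804688), 12.862234115600586)
130 190 [551.12034377  72.60254157 139.83842587] [558.66348826  79.11131064 141.81153503] ((551.0361938476562, 71.68865966796875), 7.708909034729004)
plate z 90.12753437467578
stem top z [375.31777457 385.18835479]
```

View pics/w4c.png

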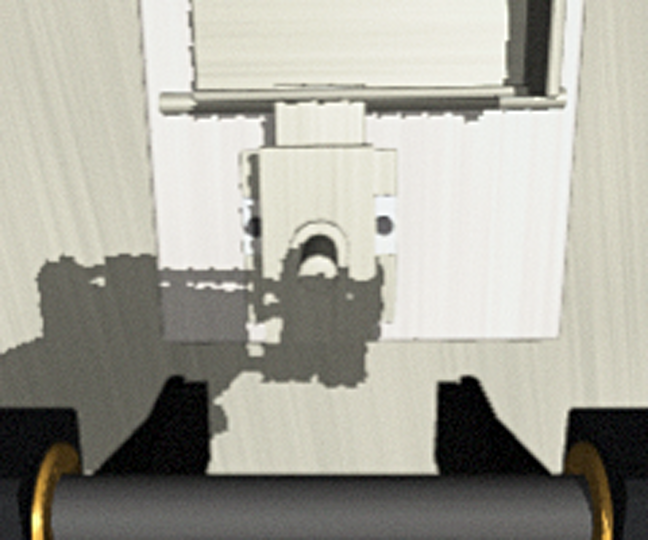

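```bash
python3 -c "
from cell import arm
s=arm.sense();print(s['ft_force'],abs(s['joint_velocities']).max() if hasattr(s['joint_velocities'],'max') else s['joint_velocities'])
print(arm.hand_in())"
```

```text
[ 0.1698092   0.60105469 -1.08064011] 0.05196527114713036
the job is handed in; nothing more can be done
None
```

The taper pin is home in the slicer's lock and released, and the job is handed in at about 18 s of robot time.

I drew the pin from the rack's −y socket and found the lock hole with the wrist camera at about (551, 71.5) mm. The pin went in biased toward the tongue's offset hole and was worked down in 1–2 mm steps, which drew the tongue toward line. The vertical force readings stayed at 12 N or less throughout, and the pin stopped against the plate with the tool 102.8 mm up (103 expected).

- **Last look:** the collar top measured 94.9 mm (95 expected) and the stem top 139.8 mm (140 expected). The pin looks upright, and the gripper was about 100 mm clear of it.
- **Carriage:** I did not measure the carriage position directly. The pin going fully home through the tongue is the evidence that it is in line.
- **Bystanders:** I did not take a final picture of the thumbscrew or the other things. No move touched them that I could tell.
- **Small disagreement:** while the pin went down, the measured tool position wandered 1–3 mm from the camera's estimate of the hole. It came back to within 1 mm by the time the pin was seated. When the fingers let go, the tool sprang about 3 mm sideways, and the last look still showed the pin seated.

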